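# Load a sample bottle through the spring gate of a van's transport bay

### The job

Stand the sealed sample bottle with the blue cap in the transport bay: hold its cap, push the yellow spring gate inwards with the bottle itself, slide the bottle through the doorway and on until the gate has swung shut behind it, then press it gently home until you feel the sprung rubber buffer at the back give a little, and let go with the bottle standing there against the buffer. Do not shove hard against gate, walls or buffer, with the bottle or the gripper, and do not disturb the orange-capped bottle, the beaker or the meter.

Things in the scene. Friction and masses are not known exactly. Their poses are not given: they have to be found in the camera images.
- bottle: Sealed white sample bottle, BLUE cap, round, 136 mm tall, 0.17 to 0.34 kg, upright and loose. Origin: centre of its underside; z up its axis. Body 56 mm diameter to 74 mm height, sloping shoulder to 90 mm, neck 26 mm diameter, cap 36 mm diameter from 106 to 136 mm height. Take it by the cap from above, fingertips about 112 mm above its underside, so that they pass over the bay's cover.
- spare_bottle: Same bottle with an ORANGE cap: a bystander, leave it standing where it is.
- rack: Aluminium transport bay for one bottle, fixed to the counter. Origin: middle of its doorway at counter level; x points along the lane into the bay, y left when looking in, z up. No floor: the bottle stands on the counter. Side walls 194 mm long, 95 mm high, 82 mm apart inside. Far end closed by buffer. The bottle is clear of the gate once its axis is beyond x = 78 mm.
- slot (a point): Start of the slot in the bay's clear cover, above the doorway, 98 mm high (cover's top). The cover lies at 95 to 98 mm over the whole lane, with a 46 mm wide open slot along its middle for the bottle's neck: a bottle can only come in by the doorway, its base less than about 6 mm off the counter, cap and fingers above the cover. Touching the buffer, its axis is 92 to 142 mm from the doorway.
- gate (a joint): Yellow spring gate, rad: 0 = shut, grows as pushed inwards, stop at 1.65; cannot open outwards. Upright flap 55 mm wide, 5 mm thick, 19 to 81 mm height, hinged at x = 0, y = +37 mm of the bay. A spring always closes it: 0.06 N m shut to 0.21 N m at 1.5 rad. Pushed near the hinge it resists hard (8 N with the bottle mid-lane, 14 N when 4 mm left): keep the bottle 2 to 5 mm right (y < 0).
- gate_edge (a point): Middle of the gate's free upright edge, 50 mm above the counter, 55 mm from the hinge; at y = -18 mm of the bay when shut.
- buffer: Fixed far end plate of the bay. Origin: middle of its inner face at counter level, 194 mm from the doorway. It carries a rubber pad (44 mm wide, 41 to 75 mm height) on a damped spring and setting screw; the pad's face is 24 to 74 mm in front of the plate, set differently every time, unreported: feel for it. It gives 2 N per mm for 8 mm, more if pushed fast (250 N s/m); home is 4 to 6 N, 10 N is too much.
- beaker: Clear plastic beaker, 72 mm diameter, 85 mm high, bystander. Origin: centre of its underside.
- meter: Grey handheld meter, 70 x 150 x 34 mm, lying on the counter, bystander. Origin: centre of its underside.
Mind the look-alikes: they are no part of the job. What is shaped like the bottle but pink, purple or turquoise is not meant.

How it is judged:
On the way, in this order (a step that is already met when the one before it is completed fails the run):
1. the bottle stands in the doorway and holds the gate more than 0.6 rad open (value of joint gate above 0.6 rad and x of bottle in the frame of rack between -0.03 and 0.065 m and y of bottle in the frame of rack between -0.02 and 0.02 m and height (world z) of bottle below 0.012 m), for 0.1 s.
2. the gate has swung shut behind the bottle (below 0.1 rad) and the bottle presses the buffer with more than 2.5 N for 0.2 s (value of joint gate below 0.1 rad and x of bottle in the frame of rack above 0.078 m and contact force between bottle and buffer above 2.5 N), for 0.2 s.
At the end, for the whole second after the job is handed in: The blue-capped bottle stands upright (within 0.08 rad) at rest on the counter inside the bay, its axis 78 to 155 mm past the doorway and within 20 mm of the lane's middle, still touching the buffer pad, and the gate is shut behind it (below 0.08 rad) (value of joint gate below 0.08 rad and x of bottle in the frame of rack between 0.078 and 0.155 m and y of bottle in the frame of rack between -0.02 and 0.02 m and height (world z) of bottle below 0.004 m and angle between bottle's own z axis and vertical below 0.08 rad and linear speed of bottle below 0.01 m/s and contact force between bottle and buffer above 0.02 N).
It fails at once if the bottle is pushed against the bay (gate, walls, cover or buffer) with more than 15 N (contact force between bottle and rack above 15 N).
It fails at once if the bottle is pressed against the buffer with more than 11 N (contact force between bottle and buffer above 11 N).
It fails at once if the arm, gripper or fingers push the bay with more than 15 N (contact force between any of the arm, the fingers and rack above 15 N).
It fails at once if the orange-capped bottle is moved more than 20 mm or tipped (distance of spare_bottle from where it was at the start of the episode above 0.02 m or angle between spare_bottle's own z axis and vertical above 0.3 rad).
It fails at once if the beaker or the meter is moved more than 20 mm (distance of any of beaker, meter from where it was at the start of the episode above 0.02 m).
It also fails if it takes over 64 s, if anything falls off the work surface, if the arm or the gripper's body presses on something with over 40 N, if the wrist force passes 120 N, or if a joint passes its speed limit or range.

### The arm

A 6-joint arm with a two-finger parallel gripper is mounted at the origin on the work surface. World frame = base frame: x ahead of the robot, y to its left, z up, the work surface at z = 0. Lengths are in m, angles in rad, forces in N, time in s.
With the tool pointing down it reaches from about 0.3 to 0.775 m from the base axis. Payload 14.6 kg.
Tool frame: the origin (TCP) lies on the centre line of the jaws, within the pads' length; the fingertips stand 19 mm ahead of it and the grasp point (between the pads) is the TCP; z points along the fingers, y is the direction in which the jaws open and shut (so a half turn about z gives the same grasp; the last joint's range is limited). The gripper opens to 94 mm and grips with 3 to 60 N. Pads are 16 mm wide; open, the fingers measure 119 mm over their backs; the gripper's body (75 mm by 177 mm) begins 78 mm behind the grasp point.
Start: joints at [-1.203, 0.3, 1.521, -0, 1.321, -0.067], TCP at [0.232, -0.499, 0.224] pointing down, gripper open.
Joint ranges: [-3.03, 3.03], [-0.79, 2.21], [0.23, 2.52], [-1.04, 4.18], [0, 3.07], [-2.55, 2.55]. Speed limits (rad/s): [2.22, 2.22, 2.57, 3.14, 3.14, 3.14].

### API

Orientations are given as [roll, pitch, yaw] about the fixed x, y, z axes, in that order (R = Rz(yaw) Ry(pitch) Rx(roll)).
In Python, from station import ctrl gives the robot as it stands. The module is installed in compiled form; this text tells all that it offers.
- The arm moves only by the shell command python3 -m creep 'ROWS' [FORCE]. ROWS is a JSON object of lists of equal length, an entry for each row: "translation": the shift along the world's x, y, z in mm, a list of three; "yaw": the turn about the world's z in rad; "gripper": the closure in counts, from 0 (fully open) to 255 (shut). A call has 1 to 5 rows; each row is the pose to reach, as a shift and turn from the pose measured when the call began; what a row does not reach only later rows make up. A row lasts 1/12 s, in which the tool goes at most 41.7 mm and 7.16 degrees, less where a joint would pass 70% of its speed; a pose out of reach is approached as far as the arm can. A call with a gripper value outside its range is refused whole. The fingers move at their own pace and stop on an object; FORCE is the grip in N (left out, the last holds). Time passes only in rows, so rows that repeat a pose let the fingers close. It gives the time, the measured TCP pose, the force and the opening at its end, in the units of the state.
- ctrl.get_obs(): the state, without advancing time (a new reading comes with each control period).
- ctrl.camera(name): name is "side" or "top" or "wrist"; returns a dict with "pixels" (384x512x3 uint8, red, green, blue), "depth" (384x512 float32, m along the optical axis (not along the pixel's ray), 0 where there is no reading), "fx", "fy", "cx", "cy" (pixels), "R" (3x3) and "t" (3): a world point X has camera coordinates R X + t; the wrist camera has in their place "tool_from_camera" (4x4, takes a point from camera to tool coordinates, whose origin is the TCP and whose axes are the flange's). Camera axes: x right, y down, z forward; pixel columns grow to the right and rows downward; lengths in m; the calibration is good to about 2 mm. A picture is of the moment at which its call begins: read the wrist's pose just before it.
- ctrl.hand_in(): hands the job in, once; it reports no verdict.
The state is a dict: "time_s": time; "qpos": joint angles; "joint_vel": joint speeds; "tau": joint torques, N m; "ee_pos": TCP position; "eef_rot": TCP orientation; "force": force on the tool from outside, world axes, zero at the start; "moment": the same for the moment, N m; "grip_width": finger opening in m.
Only numpy, scipy, OpenCV 4.12 (cv2) and the standard library are available. Lean on these libraries where they do the work, as an engineer would, in place of code of your own. Each camera call takes 0.05 s, during which the arm holds its last target. There are 200 camera calls.

## Working session

There is one attempt and no reset: what is moved stays moved. The work goes in short steps, Python scripts to look and compute and a shell command to move; the robot and the scene stay as the last step left them, time stands still between calls to the robot, and variables do not carry over. Pictures are saved under pics/ and viewed, about 8 in all and at most 12, crops included, and the job is handed in when it is done.

```bash
mkdir -p pics
python3 - <<'E'
from station import ctrl
import cv2,numpy as np,pickle
d={}
for n in ("side","top"):
    c=ctrl.camera(n); d[n]=c; cv2.imwrite(f"pics/{n}0.png",c["pixels"][:,:,::-1])
    print(n,c["fx"],c["cx"],c["cy"],(-c["R"].T@c["t"]).round(3),c["R"].round(2).tolist())
pickle.dump(d,open("d.pkl","wb"))
a=np.vstack([d["top"]["pixels"],d["side"]["pixels"]])
cv2.imwrite("pics/both0.png",cv2.resize(a,(400,600))[:,:,::-1])
o=ctrl.get_obs();print(o)
E
```

```text
side 373.80801328789113 257.1784085626433 192.4803627965486 [0.304 0.703 0.669] [[-0.95, -0.33, 0.02], [-0.22, 0.58, -0.79], [0.24, -0.75, -0.62]]
top 442.8111581030152 258.7880585496945 191.98800205517165 [4.51e-01 1.00e-03 1.21e+00] [[0.01, -1.0, 0.02], [-1.0, -0.01, -0.07], [0.07, -0.02, -1.0]]
{'time_s': 0.1, 'qpos': array([-1.20260923e+00,  3.00382432e-01,  1.52147131e+00, -8.66665501e-06,
        1.32069747e+00, -6.66191560e-02]), 'joint_vel': array([-0.00013703, -0.00192343, -0.00059421, -0.00010222,  0.00144139,
        0.00044072]), 'tau': array([ 1.36764545e-03, -5.32644153e+01, -3.53280079e+01,  7.09976256e-02,
        2.35181919e-02, -6.04618162e-05]), 'ee_pos': array([ 0.23159393, -0.49864592,  0.2239814 ]), 'eef_rot': array([-3.14063567e+00, -5.54345065e-05,  4.34808373e-01]), 'force': array([-0.01833689, -0.8516754 ,  0.62275114]), 'moment': array([ 0.002321  ,  0.00107178, -0.01438041]), 'grip_width': 0.09406832400221603}
```

View pics/top0.png

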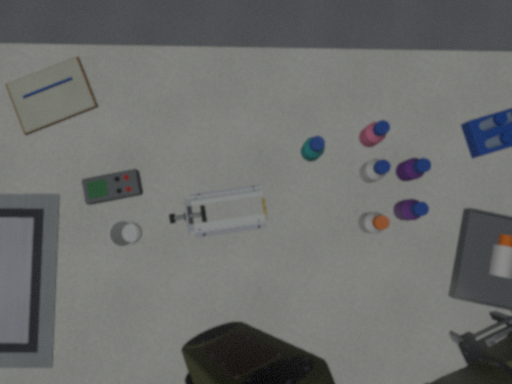

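View pics/side0.png

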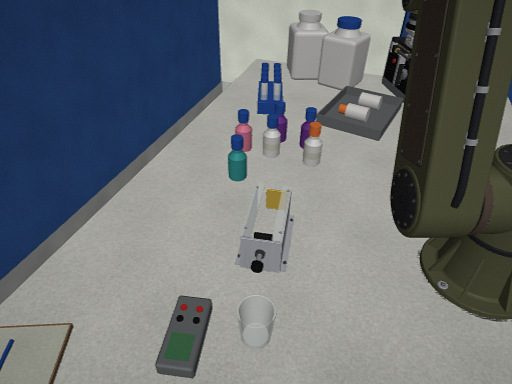

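Seen so far:
- **Top view:** the white bottle with the blue cap is at (376,168). The look-alikes are pink (375,132), purple (413,168) and (410,209), and turquoise (313,148). The orange-capped spare is at (375,222).
- **Rack:** its doorway, with the yellow gate, is on the right end at (265,207), and the lane runs left (+y).

The white body with a blue cap fits only (376,168).

```bash
cat > h.py <<'E'
import numpy as np,cv2
def ray(c,u,v,z):
    C=-c["R"].T@c["t"]; r=c["R"].T@np.array([(u-c["cx"])/c["fx"],(v-c["cy"])/c["fy"],1]); return C+r*(z-C[2])/r[2]
def dep(c,u,v):
    u=np.asarray(u,float);v=np.asarray(v,float);z=c["depth"][v.astype(int),u.astype(int)]
    P=np.stack([(u-c["cx"])/c["fx"]*z,(v-c["cy"])/c["fy"]*z,z],-1); return (P-c["t"])@c["R"]
def blobs(c,lo,hi,amin=15):
    hsv=cv2.cvtColor(c["pixels"],cv2.COLOR_RGB2HSV); m=cv2.inRange(hsv,lo,hi)
    n,l,s,ce=cv2.connectedComponentsWithStats(m)
    return [(ce[i].round(1),s[i],l==i) for i in range(1,n) if s[i][4]>=amin]
E
python3 - <<'E'
import pickle,numpy as np,cv2
from h import *
d=pickle.load(open("d.pkl","rb"))
for n in ("top","side"):
  c=d[n]
  for nm,lo,hi in (("blue",(105,150,60),(122,255,255)),("yel",(15,110,80),(32,255,255)),("org",(5,170,120),(14,255,255))):
    for ce,s,m in blobs(c,lo,hi):
      if s[4]>3000: continue
      v,u=np.nonzero(m); P=dep(c,u,v); 
      print(n,nm,ce,s[4],"ray136",ray(c,*ce,.136).round(3)," ray50",ray(c,*ce,.05).round(3),"dep med",np.median(P,0).round(3))
t=d["top"]["pixels"]; s=d["side"]["pixels"]
a=cv2.resize(t[110:250,160:440],(800,400),interpolation=cv2.INTER_CUBIC)
cv2.imwrite("pics/crop1.png",a[:,:,::-1])
E
```

```text
top blue [488.3 133.7] 1119 ray136 [ 0.679 -0.586  0.136]  ray50 [ 0.697 -0.633  0.05 ] dep med [ 0.697 -0.618  0.05 ]
top blue [381.2 127.5] 122 ray136 [ 0.691 -0.319  0.136]  ray50 [ 0.71  -0.345  0.05 ] dep med [ 0.691 -0.319  0.135]
top blue [315.2 144.1] 103 ray136 [ 0.648 -0.156  0.136]  ray50 [ 0.663 -0.169  0.05 ] dep med [ 0.647 -0.156  0.135]
top blue [381.9 166.5] 123 ray136 [ 0.594 -0.32   0.136]  ray50 [ 0.606 -0.346  0.05 ] dep med [ 0.594 -0.321  0.135]
top blue [421.7 165.3] 140 ray136 [ 0.598 -0.419  0.136]  ray50 [ 0.61  -0.452  0.05 ] dep med [ 0.599 -0.418  0.136]
top blue [419.3 208.4] 137 ray136 [ 0.492 -0.411  0.136]  ray50 [ 0.495 -0.444  0.05 ] dep med [ 0.493 -0.411  0.136]
top org [378.5 223.3] 44 ray136 [ 0.455 -0.31   0.136]  ray50 [ 0.455 -0.335  0.05 ] dep med [ 0.456 -0.31   0.136]
top org [506.2 240. ] 93 ray136 [ 0.417 -0.623  0.136]  ray50 [ 0.415 -0.673  0.05 ] dep med [ 0.414 -0.674  0.048]
side blue [405.3  24.8] 82 ray136 [ 0.236 -1.646  0.136]  ray50 [ 0.225 -2.024  0.05 ] dep med [ 0.243 -1.428  0.181]
side blue [348.9  22.4] 253 ray136 [ 0.53
[... 431 characters left out ...]
7]
side blue [242.7 115.5] 127 ray136 [ 0.684 -0.292  0.136]  ray50 [ 0.745 -0.453  0.05 ] dep med [ 0.692 -0.311  0.126]
side blue [236.6 142.1] 167 ray136 [ 0.642 -0.135  0.136]  ray50 [ 0.697 -0.27   0.05 ] dep med [ 0.649 -0.15   0.128]
side blue [  5.5 352.2] 108 ray136 [0.738 0.549 0.136]  ray50 [0.808 0.524 0.05 ] dep med [0.833 0.515 0.02 ]
side yel [272.8 198.3] 248 ray136 [0.475 0.067 0.136]  ray50 [ 0.502 -0.036  0.05 ] dep med [ 0.501 -0.032  0.054]
side org [342.1 107.9] 49 ray136 [ 0.4   -0.462  0.136]  ray50 [ 0.416 -0.649  0.05 ] dep med [ 0.418 -0.669  0.041]
side org [314.6 128.9] 142 ray136 [ 0.455 -0.289  0.136]  ray50 [ 0.479 -0.448  0.05 ] dep med [ 0.458 -0.307  0.128]
```

View pics/crop1.png

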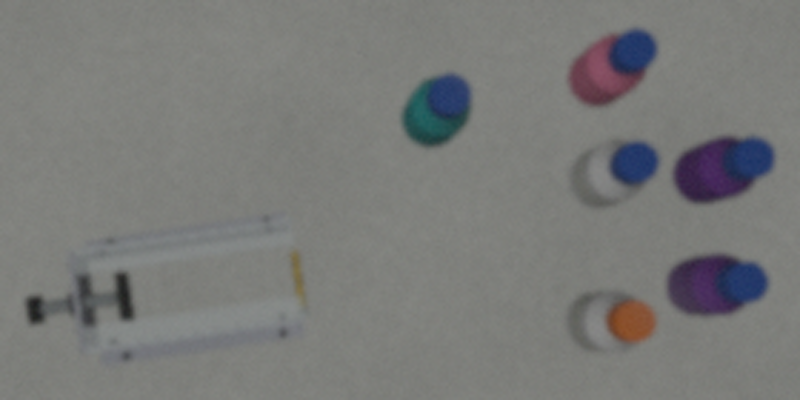

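The crop confirms it: the bottle with a white body and blue cap is at crop (634,162), with pink above, purple to the right and orange below. Its cap is at about (0.594,-0.320), z 0.135, which matches the height given. Next I'll measure the rack.

Run:
```python
import pickle,numpy as np,cv2
from h import *
d=pickle.load(open("d.pkl","rb"))
for n in ("top","side"):
  c=d[n]; v,u=np.mgrid[0:384,0:512]; P=dep(c,u.ravel(),v.ravel())
  P=P[(c["depth"].ravel()>0)&(P[:,0]>.4)&(P[:,0]<.62)&(P[:,1]>-.1)&(P[:,1]<.25)]
  print(n,np.histogram(P[:,2],bins=np.arange(0,.15,.01)))
  for lo,hi in ((.085,.105),):
    Q=P[(P[:,2]>lo)&(P[:,2]<hi)]
    r=cv2.minAreaRect((Q[:,:2]*1000).astype(np.float32)); print(len(Q),r,cv2.boxPoints(r).round(0).tolist(),np.median(Q[:,2]))
    # ascii map
    H,_,_=np.histogram2d(Q[:,0],Q[:,1],bins=[np.arange(.44,.58,.006),np.arange(-.06,.2,.006)])
    for row in H[::-1]: print(''.join('#' if h>1 else '+' if h else '.' for h in row))
c=d["top"]
for ce,s,m in blobs(c,(15,60,60),(32,255,255),5):
  v,u=np.nonzero(m)
  if 230<ce[0]<290:
    P=dep(c,u,v);print("gate",ce,s,np.median(P,0)); print(P.round(3).tolist())
    print(ray(c,*ce,.081), [ray(c,a,b,.081).round(4).tolist() for a,b in ((u[v.argmin()],v.min()),(u[v.argmax()],v.max()))])
```

```text
top (array([4042,    8,    8,   11,   13,   32,  148,  114,   34, 1312,  192,
          0,    0,    0]), array([0.  , 0.01, 0.02, 0.03, 0.04, 0.05, 0.06, 0.07, 0.08, 0.09, 0.1 ,
       0.11, 0.12, 0.13, 0.14]))
1518 ((487.1662902832031, 65.18733215332031), (92.14505767822266, 203.84234619140625), 8.947875022888184) [[426.0, 159.0], [458.0, -43.0], [549.0, -28.0], [517.0, 173.0]] 0.09757639006152487
...........................................
...........................................
...........................................
...........................................
...........................................
.....######................................
.....###########+..........................
.....#################.....................
.....##########################............
.......#############################+......
............+##########################....
.....................##################....
...........................###########+....
................................+######....
.....................................##....
....................................##
[... 2002 characters left out ...]
-0.033, 0.083], [0.507, -0.031, 0.079], [0.507, -0.033, 0.08], [0.504, -0.031, 0.076], [0.504, -0.033, 0.079], [0.502, -0.031, 0.08], [0.502, -0.033, 0.079], [0.499, -0.031, 0.08], [0.499, -0.033, 0.08], [0.496, -0.031, 0.079], [0.496, -0.033, 0.079], [0.494, -0.031, 0.075], [0.494, -0.033, 0.079], [0.494, -0.036, 0.083], [0.492, -0.031, 0.062], [0.491, -0.033, 0.081], [0.491, -0.036, 0.079], [0.489, -0.033, 0.08], [0.489, -0.036, 0.081], [0.486, -0.033, 0.078], [0.486, -0.036, 0.082], [0.484, -0.033, 0.079], [0.484, -0.036, 0.077], [0.481, -0.033, 0.08], [0.481, -0.036, 0.078], [0.478, -0.035, 0.097]]
[ 0.49818489 -0.03245886  0.081     ] [[0.5168, -0.0305, 0.081], [0.4786, -0.0359, 0.081]]
```

```bash
python3 -m creep '{"translation":[[40,18,0],[76,38,0],[112,56,0],[148,74,0],[184,92,0]],"yaw":[-0.1,-0.2,-0.279,-0.279,-0.279],"gripper":[80,80,80,80,80]}' 25
python3 -m creep '{"translation":[[40,18,0],[76,38,0],[112,56,0],[148,74,0],[178,87,0]],"yaw":[0,0,0,0,0],"gripper":[80,80,80,80,80]}'
python3 -m creep '{"translation":[[0,0,0],[0,0,0]],"yaw":[0,0],"gripper":[80,80]}'
```

```text
time_s: 0.52
ee_pos: [0.4171, -0.4053, 0.2237]
eef_rot: [-3.14, 0.0, 0.155]
force: [1.0, -0.9, 0.0]
grip_width: 0.0653
time_s: 0.93
ee_pos: [0.5973, -0.3161, 0.2232]
eef_rot: [-3.14, 0.001, 0.156]
force: [0.3, -0.7, -0.1]
grip_width: 0.0645
time_s: 1.1
ee_pos: [0.5982, -0.3147, 0.2219]
eef_rot: [-3.138, 0.002, 0.159]
force: [-0.8, -0.2, 0.4]
grip_width: 0.0645
```

```bash
python3 -m creep '{"translation":[[-2,-3,0],[-4,-5.5,0],[-4,-5.5,0]],"yaw":[0,0,0],"gripper":[80,80,80]}'
python3 - <<'E'
from station import ctrl
import numpy as np,cv2
from h import *
from scipy.spatial.transform import Rotation as Ro
o=ctrl.get_obs(); c=ctrl.camera("wrist"); T=c["tool_from_camera"]
R=Ro.from_euler("xyz",o["eef_rot"]).as_matrix()
M=np.eye(4);M[:3,:3]=R;M[:3,3]=o["ee_pos"];W=M@T
c["R"]=W[:3,:3].T;c["t"]=-W[:3,:3].T@W[:3,3]
cv2.imwrite("pics/w1.png",c["pixels"][:,:,::-1]);print(o["ee_pos"])
for ce,s,m in blobs(c,(105,130,40),(122,255,255),150):
  v,u=np.nonzero(m);P=dep(c,u,v);top=P[(P[:,2]>.125)&(P[:,2]<.145)]
  print(ce,s[4],ray(c,*ce,.136).round(4),np.median(P,0).round(4), ((top.max(0)+top.min(0))/2).round(4) if len(top) else 0, np.ptp(top,axis=0).round(3) if len(top) else 0)
E
```

```text
time_s: 1.35
ee_pos: [0.5929, -0.3217, 0.2221]
eef_rot: [-3.139, 0.002, 0.157]
force: [-1.0, 0.8, 0.0]
grip_width: 0.0645
[ 0.59288975 -0.32166923  0.22207809]
[278.9  71.2] 1735 [ 0.6943 -0.3232  0.136 ] [ 0.6945 -0.3231  0.1344] [ 0.6949 -0.3235  0.1312] [0.035 0.035 0.012]
[78.3 92.6] 2308 [ 0.6543 -0.1703  0.136 ] [ 0.6543 -0.1688  0.134 ] [ 0.6538 -0.1629  0.1307] [0.035 0.035 0.011]
[498.5 128.9] 2217 [ 0.6786 -0.5051  0.136 ] [ 0.6872 -0.5951  0.0223] 0 0
[259.6 188.6] 1416 [ 0.5999 -0.3232  0.136 ] [ 0.5995 -0.3232  0.1344] [ 0.5973 -0.3236  0.1309] [0.035 0.034 0.011]
[370.8 199.7] 1701 [ 0.6051 -0.4182  0.136 ] [ 0.6041 -0.4196  0.1342] [ 0.6021 -0.4243  0.1309] [0.034 0.035 0.012]
[332.  314.5] 425 [ 0.4903 -0.4095  0.136 ] [ 0.4894 -0.41    0.1346] [ 0.4888 -0.412   0.1318] [0.022 0.026 0.008]
```

View pics/w1.png

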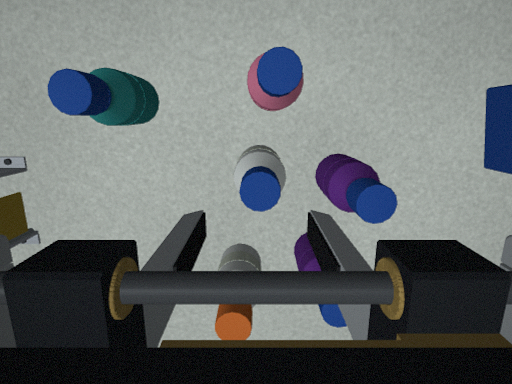

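The wrist view shows the blue cap on the white body at (260,188), between the jaws and clear of its neighbours. Descending.

```bash
python3 -m creep '{"translation":[[2,0,-22],[3,0,-45],[3,0,-65],[3,0,-80],[3,0,-91]],"yaw":[0,0,0,0,0],"gripper":[80,80,80,80,80]}'
python3 -m creep '{"translation":[[0,0,0],[0,0,0]],"yaw":[0,0],"gripper":[80,80]}'
```

```text
time_s: 1.82
ee_pos: [0.5952, -0.3218, 0.1298]
eef_rot: [-3.138, 0.003, 0.156]
force: [0.6, -1.1, -0.3]
grip_width: 0.0645
time_s: 1.98
ee_pos: [0.5949, -0.3222, 0.13]
eef_rot: [-3.138, 0.003, 0.155]
force: [0.4, -0.6, 0.0]
grip_width: 0.0644
```

```bash
python3 -m creep '{"translation":[[0,0,1],[0,0,1],[0,0,1],[0,0,1],[0,0,1]],"yaw":[0,0,0,0,0],"gripper":[120,150,180,200,200]}' 30
python3 -m creep '{"translation":[[0,0,0],[0,0,0],[0,0,0]],"yaw":[0,0,0],"gripper":[200,200,200]}'
```

```text
time_s: 2.4
ee_pos: [0.595, -0.3223, 0.1314]
eef_rot: [-3.138, 0.003, 0.155]
force: [-0.0, -1.1, 0.4]
grip_width: 0.0353
time_s: 2.65
ee_pos: [0.595, -0.3224, 0.1315]
eef_rot: [-3.138, 0.003, 0.155]
force: [0.9, -0.5, -0.2]
grip_width: 0.0354
```

```bash
python3 -m creep '{"translation":[[0,0,5],[-5,15,12],[-15,45,12],[-27,79,12],[-39,113,12]],"yaw":[0,0,0,0,0],"gripper":[200,200,200,200,200]}'
python3 -m creep '{"translation":[[-12,34,0],[-23,66,0],[-33,95,0],[-39,113,0],[-40,116,0]],"yaw":[0,0,0,0,0],"gripper":[200,200,200,200,200]}'
python3 -m creep '{"translation":[[0,0,0],[0,0,0]],"yaw":[0,0],"gripper":[200,200]}'
python3 - <<'E'
from station import ctrl
import cv2,numpy as np,pickle
from h import *
d={}
for n in ("side","top"):
    c=ctrl.camera(n); d[n]=c
pickle.dump(d,open("d2.pkl","wb"))
a=cv2.resize(d["side"]["pixels"][90:290,180:400],(660,600),interpolation=cv2.INTER_CUBIC)
cv2.imwrite("pics/s2.png",a[:,:,::-1])
c=d["side"]
for ce,s,m in blobs(c,(105,130,40),(122,255,255),60):
  v,u=np.nonzero(m);P=dep(c,u,v);print(ce,s[4],np.median(P,0).round(3))
for ce,s,m in blobs(c,(15,110,80),(32,255,255),60):
  v,u=np.nonzero(m);P=dep(c,u,v);print("gate",ce,s,np.median(P,0).round(4),P.min(0).round(3),P.max(0).round(3))
E
```

```text
time_s: 3.07
ee_pos: [0.5551, -0.2082, 0.1433]
eef_rot: [-3.138, 0.003, 0.155]
force: [1.5, 1.2, -1.2]
grip_width: 0.0354
time_s: 3.48
ee_pos: [0.5143, -0.0896, 0.1438]
eef_rot: [-3.137, 0.003, 0.157]
force: [0.4, 0.4, -2.9]
grip_width: 0.0353
time_s: 3.65
ee_pos: [0.5145, -0.0898, 0.1441]
eef_rot: [-3.138, 0.003, 0.157]
force: [-0.9, -0.0, -2.9]
grip_width: 0.0356
[89.2 99.4] 39850 [ 1.682 -0.666 -0.166]
[445.2  37.7] 510 [ 0.034 -1.426  0.145]
[261.2 102.4] 159 [ 0.723 -0.591  0.035]
[310.4 113.7] 129 [ 0.492 -0.404  0.127]
[242.7 115.5] 129 [ 0.691 -0.311  0.126]
[236.6 142.1] 168 [ 0.649 -0.15   0.127]
[276.3 162.4] 65 [ 0.505 -0.08   0.131]
[  5.6 352.1] 109 [0.833 0.515 0.02 ]
gate [272.8 198.3] [266 189  16  20 248] [ 0.501  -0.0316  0.0544] [ 0.304 -0.071  0.013] [0.531 0.703 0.669]
```

View pics/s2.png

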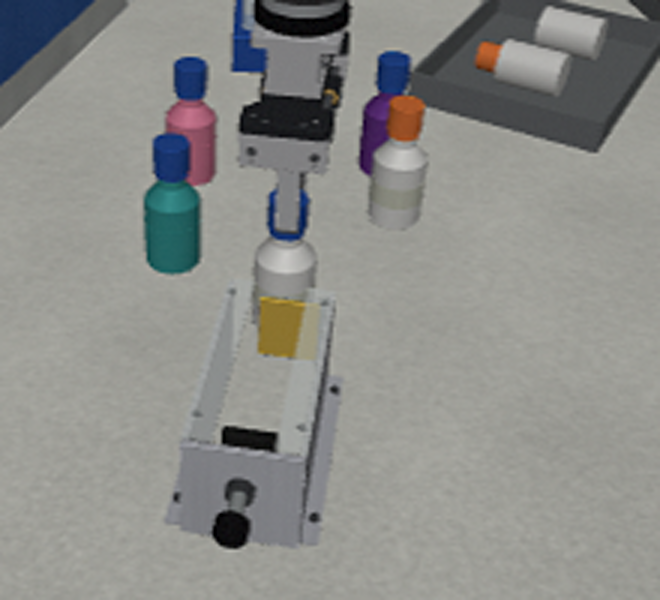

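Bottle held by the cap at crop (288,215), clear of the counter and lined up with the doorway. Its axis is about 57 mm out and about 3.5 mm to the right. Lower it and go in.

```bash
python3 -m creep '{"translation":[[0,0,-5],[0,0,-9.6],[-1.3,8,-9.6],[-2.5,16,-9.6],[-3.4,21.5,-9.6]],"yaw":[0,0,0,0,0],"gripper":[200,200,200,200,200]}'
python3 -m creep '{"translation":[[-0.8,5,0],[-1.6,10,0],[-2.4,15,0],[-3.2,20,0],[-3.2,20,0]],"yaw":[0,0,0,0,0],"gripper":[200,200,200,200,200]}'
```

```text
time_s: 4.17
ee_pos: [0.5109, -0.0679, 0.134]
eef_rot: [-3.137, 0.003, 0.156]
force: [-0.3, 0.3, -3.4]
grip_width: 0.0355
time_s: 4.58
ee_pos: [0.5077, -0.0473, 0.1342]
eef_rot: [-3.138, 0.003, 0.157]
force: [0.4, -3.9, -3.1]
grip_width: 0.0355
```

```bash
python3 -m creep '{"translation":[[-0.8,5,0],[-1.6,10,0],[-2.4,15,0],[-3.2,20,0],[-3.2,20,0]],"yaw":[0,0,0,0,0],"gripper":[200,200,200,200,200]}'
python3 -m creep '{"translation":[[-0.8,5,0],[-1.6,10,0],[-2.4,15,0],[-3.2,20,0],[-3.2,20,0]],"yaw":[0,0,0,0,0],"gripper":[200,200,200,200,200]}'
```

```text
time_s: 5.0
ee_pos: [0.5049, -0.0267, 0.1345]
eef_rot: [-3.138, 0.002, 0.157]
force: [3.9, -2.7, -1.6]
grip_width: 0.0348
time_s: 5.42
ee_pos: [0.5021, -0.0061, 0.1347]
eef_rot: [-3.138, 0.0, 0.158]
force: [4.9, -0.5, -2.3]
grip_width: 0.0355
```

```bash
python3 -m creep '{"translation":[[-1.2,5,0],[-2.1,10,0],[-2.9,15,0],[-3.7,20,0],[-3.7,20,0]],"yaw":[0,0,0,0,0],"gripper":[200,200,200,200,200]}'
python3 -m creep '{"translation":[[-0.8,5,0],[-1.6,10,0],[-2.4,15,0],[-3.2,20,0],[-3.2,20,0]],"yaw":[0,0,0,0,0],"gripper":[200,200,200,200,200]}'
```

```text
time_s: 5.83
ee_pos: [0.4983, 0.0147, 0.1348]
eef_rot: [-3.137, 0.0, 0.158]
force: [2.8, 0.8, -2.0]
grip_width: 0.0358
time_s: 6.25
ee_pos: [0.495, 0.036, 0.1348]
eef_rot: [-3.136, -0.0, 0.159]
force: [4.9, 3.3, -2.5]
grip_width: 0.0353
```

Run:
```python
from station import ctrl
import cv2
c=ctrl.camera("side")
a=cv2.resize(c["pixels"][120:280,200:360],(600,600),interpolation=cv2.INTER_CUBIC)
cv2.imwrite("pics/s3.png",a[:,:,::-1])
```

```text
(no output)
```

View pics/s3.png

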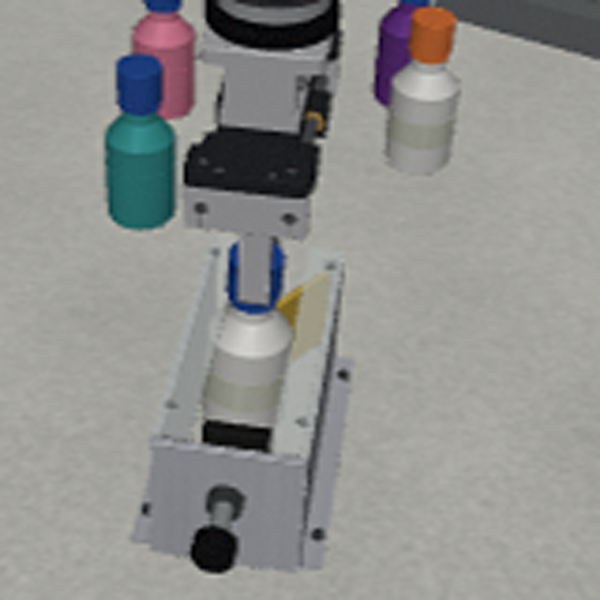

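The gate lies half open behind the bottle at crop (300,310), so it has not cleared yet. I'll estimate the pad's position from the first top image before feeling for it.

Run:
```python
import pickle
from h import *
for f in ("d.pkl",):
 for n in ("top","side"):
  c=pickle.load(open(f,"rb"))[n]; g=c["pixels"].max(2)
  v,u=np.nonzero(g<50); P=dep(c,u,v); d=np.array([-.1565,.988]); L=(P[:,:2]-[.502,-.034])@d; y=(P[:,:2]-[.502,-.034])@[-.988,-.1565]
  k=(abs(y)<.03)&(L>.08)&(L<.26)&(P[:,2]<.1)
  for a in np.arange(.1,.25,.005):
    q=k&(L>=a)&(L<a+.005)
    if q.sum(): print(n,round(a,3),q.sum(),P[q,2].round(3)[:8],np.ptp(y[q]).round(3))
```

```text
top 0.155 26 [0.08  0.073 0.075 0.076 0.077 0.075 0.074 0.074] 0.033
top 0.16 6 [0.078 0.075 0.075 0.078 0.071 0.073] 0.018
top 0.235 9 [0.073 0.069 0.073 0.073 0.071 0.07  0.069 0.068] 0.015
top 0.24 9 [0.068 0.071 0.075 0.07  0.07  0.071 0.067 0.07 ] 0.016
side 0.15 2 [0.072 0.073] 0.018
side 0.155 22 [0.076 0.074 0.073 0.074 0.074 0.074 0.075 0.074] 0.039
side 0.16 71 [0.077 0.075 0.073 0.074 0.076 0.073 0.075 0.076] 0.039
side 0.165 9 [0.075 0.072 0.075 0.067 0.065 0.066 0.065 0.067] 0.037
side 0.2 6 [0.066 0.07  0.068 0.068 0.07  0.068] 0.011
side 0.205 19 [0.066 0.067 0.069 0.065 0.066 0.066 0.067 0.065] 0.018
side 0.21 1 [0.068] 0.0
side 0.23 4 [0.068 0.07  0.066 0.066] 0.017
side 0.235 18 [0.068 0.07  0.071 0.069 0.071 0.07  0.064 0.066] 0.022
side 0.24 32 [0.07  0.072 0.068 0.07  0.071 0.07  0.072 0.072] 0.023
side 0.245 63 [0.071 0.071 0.072 0.072 0.066 0.067 0.067 0.067] 0.023
```

```bash
python3 -m creep '{"translation":[[-0.8,4,0],[-1.3,7,0],[-1.7,10,0],[-2.2,13,0],[-2.5,15,0]],"yaw":[0,0,0,0,0],"gripper":[200,200,200,200,200]}'
python3 -m creep '{"translation":[[0,0,0],[0,0,0]],"yaw":[0,0],"gripper":[200,200]}'
```

```text
time_s: 6.72
ee_pos: [0.4922, 0.0509, 0.1347]
eef_rot: [-3.137, 0.001, 0.159]
force: [-0.3, 0.4, -2.8]
grip_width: 0.0354
time_s: 6.88
ee_pos: [0.4921, 0.051, 0.1346]
eef_rot: [-3.137, 0.001, 0.159]
force: [-0.4, -0.0, -2.9]
grip_width: 0.0354
```

The gate forces are gone, so it has closed behind the bottle (axis at about 85 mm). The pad face is at about 155 mm, so contact should come at an axis of about 127 mm. Go to 113, lower to about 1 mm, then creep.

```bash
python3 -m creep '{"translation":[[-0.9,6,0],[-1.9,12,0],[-2.8,18,-1],[-3.6,23,-2],[-4.3,27,-2]],"yaw":[0,0,0,0,0],"gripper":[200,200,200,200,200]}'
python3 -m creep '{"translation":[[0,0,0],[0,0,0]],"yaw":[0,0],"gripper":[200,200]}'
python3 -m creep '{"translation":[[-0.2,1,0],[-0.3,2,0],[-0.5,3,0],[-0.6,4,0],[-0.8,5,0]],"yaw":[0,0,0,0,0],"gripper":[200,200,200,200,200]}'
```

```text
time_s: 7.3
ee_pos: [0.4875, 0.0788, 0.1324]
eef_rot: [-3.136, 0.001, 0.16]
force: [-0.3, -0.1, -3.3]
grip_width: 0.0358
time_s: 7.47
ee_pos: [0.4875, 0.0791, 0.1323]
eef_rot: [-3.136, 0.002, 0.16]
force: [-0.1, -0.2, -2.9]
grip_width: 0.0353
time_s: 7.88
ee_pos: [0.4867, 0.0841, 0.1324]
eef_rot: [-3.136, 0.002, 0.16]
force: [-0.4, 0.1, -2.6]
grip_width: 0.0354
```

Axis at about 119 mm. Now feel in small steps.

```bash
for i in 1; do python3 -m creep '{"translation":[[-0.1,0.6,0],[-0.2,1.2,0],[-0.3,1.8,0],[-0.4,2.4,0],[-0.5,3,0]],"yaw":[0,0,0,0,0],"gripper":[200,200,200,200,200]}'; done
python3 -m creep '{"translation":[[-0.1,0.6,0],[-0.2,1.2,0],[-0.3,1.8,0],[-0.4,2.4,0],[-0.4,2.4,0]],"yaw":[0,0,0,0,0],"gripper":[200,200,200,200,200]}'
```

```text
time_s: 8.3
ee_pos: [0.4862, 0.0872, 0.1324]
eef_rot: [-3.136, 0.001, 0.16]
force: [1.0, 0.4, -3.5]
grip_width: 0.0358
time_s: 8.72
ee_pos: [0.4857, 0.0897, 0.1324]
eef_rot: [-3.136, 0.001, 0.16]
force: [-0.3, 0.2, -3.1]
grip_width: 0.0352
```

```bash
python3 -m creep '{"translation":[[-0.1,0.5,0],[-0.2,1.0,0],[-0.2,1.5,0],[-0.3,2.0,0],[-0.3,2.0,0]],"yaw":[0,0,0,0,0],"gripper":[200,200,200,200,200]}'
```

```text
time_s: 9.13
ee_pos: [0.4855, 0.0917, 0.1324]
eef_rot: [-3.137, 0.001, 0.16]
force: [-0.1, -0.5, -2.6]
grip_width: 0.0356
```

```bash
python3 -m creep '{"translation":[[-0.1,0.5,0],[-0.2,1.0,0],[-0.2,1.5,0],[-0.3,1.5,0],[-0.3,1.5,0]],"yaw":[0,0,0,0,0],"gripper":[200,200,200,200,200]}'
```

```text
time_s: 9.55
ee_pos: [0.4852, 0.0931, 0.1324]
eef_rot: [-3.137, 0.001, 0.16]
force: [0.8, -3.2, -2.5]
grip_width: 0.0354
```

Contact: about 3.2 N. Another 1 mm should give about 5 N.

```bash
python3 -m creep '{"translation":[[0,0.3,0],[-0.1,0.6,0],[-0.2,1.0,0],[-0.2,1.0,0],[-0.2,1.0,0]],"yaw":[0,0,0,0,0],"gripper":[200,200,200,200,200]}'
python3 -m creep '{"translation":[[0,0,0],[0,0,0],[0,0,0]],"yaw":[0,0,0],"gripper":[200,200,200]}'
```

```text
time_s: 9.97
ee_pos: [0.4851, 0.094, 0.1325]
eef_rot: [-3.137, 0.001, 0.16]
force: [1.1, -4.7, -1.7]
grip_width: 0.0357
time_s: 10.22
ee_pos: [0.4851, 0.094, 0.1325]
eef_rot: [-3.137, 0.001, 0.16]
force: [0.5, -5.3, -2.2]
grip_width: 0.0356
```

5 N held steadily. Set it down on the counter.

```bash
python3 -m creep '{"translation":[[0,0,-0.4],[0,0,-0.8],[0,0,-1],[0,0,-1]],"yaw":[0,0,0,0],"gripper":[200,200,200,200]}'
```

```text
time_s: 10.55
ee_pos: [0.4852, 0.0939, 0.1316]
eef_rot: [-3.137, 0.001, 0.16]
force: [0.2, -4.6, 0.8]
grip_width: 0.0354
```

```bash
python3 -m creep '{"translation":[[0,0,-0.3],[0,0,-0.4],[0,0,-0.4]],"yaw":[0,0,0],"gripper":[200,200,200]}'
python3 -m creep '{"translation":[[0,0,0],[0,0,0],[0,0,0],[0,0,0],[0,0,0]],"yaw":[0,0,0,0,0],"gripper":[150,140,120,100,80]}'
python3 -m creep '{"translation":[[0,0,0],[0,0,0]],"yaw":[0,0],"gripper":[80,80]}'
```

```text
time_s: 10.8
ee_pos: [0.4854, 0.094, 0.1315]
eef_rot: [-3.137, 0.0, 0.16]
force: [-0.3, -5.4, 5.6]
grip_width: 0.0356
time_s: 11.22
ee_pos: [0.4853, 0.0942, 0.1314]
eef_rot: [-3.137, 0.0, 0.16]
force: [-0.2, 0.7, -0.2]
grip_width: 0.0588
time_s: 11.38
ee_pos: [0.4852, 0.0943, 0.1313]
eef_rot: [-3.137, 0.001, 0.16]
force: [-0.4, 0.1, 0.5]
grip_width: 0.0645
```

Released. Retreat straight up and check.

```bash
python3 -m creep '{"translation":[[0,0,8],[0,0,25],[0,0,50],[0,0,80],[0,0,110]],"yaw":[0,0,0,0,0],"gripper":[80,80,80,80,80]}'
python3 -m creep '{"translation":[[0,-30,10],[0,-70,20],[0,-110,20],[0,-150,20],[0,-180,20]],"yaw":[0,0,0,0,0],"gripper":[80,80,80,80,80]}'
python3 - <<'E'
from station import ctrl
import cv2
from h import *
for n in ("side","top"):
  c=ctrl.camera(n)
  for ce,s,m in blobs(c,(105,130,40),(122,255,255),60):
    v,u=np.nonzero(m);P=dep(c,u,v);p=np.median(P,0)
    if p[1]>.03 and p[0]<.6: q=ray(c,*ce,.136);w=(q[:2]-[.502,-.034]);print(n,ce,p.round(3),q.round(3),"lane",w@[-.1565,.988],w@[-.988,-.1565])
  for ce,s,m in blobs(c,(5,170,120),(14,255,255),30): print(n,"org",ce)
  if n=="side":
    a=cv2.resize(c["pixels"][120:280,200:360],(600,600),interpolation=cv2.INTER_CUBIC); cv2.imwrite("pics/s4.png",a[:,:,::-1])
E
```

```text
time_s: 11.8
ee_pos: [0.4849, 0.0942, 0.2431]
eef_rot: [-3.137, 0.001, 0.16]
force: [-0.2, 0.2, -0.1]
grip_width: 0.0645
time_s: 12.22
ee_pos: [0.4844, -0.0883, 0.264]
eef_rot: [-3.137, 0.0, 0.16]
force: [1.1, 0.1, 0.0]
grip_width: 0.0642
side [263.1 209.4] [0.486 0.103 0.131] [0.483 0.111 0.136] lane 0.14608179045741512 -0.004036349955007047
side org [342.1 107.8]
side org [314.7 128.8]
top [213.2 208.3] [0.488 0.092 0.136] [0.487 0.091 0.136] lane 0.12613795492226249 -0.005194670017553773
top org [378.1 223.3]
top org [505.7 240. ]
```

View pics/s4.png

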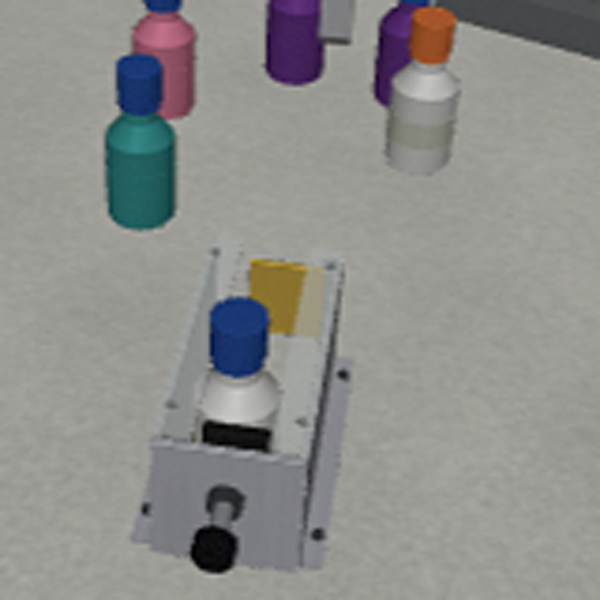

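The side view shows the bottle upright against the black pad (cap at 240,335) and the gate shut at (285,297). The spare has not moved. One close look from the wrist at the bottle/pad contact before handing in.

```bash
python3 -m creep '{"translation":[[0,40,0],[0,80,0],[-1,120,0],[-2,160,0],[-3,195,-15]],"yaw":[0,0,0,0,0],"gripper":[80,80,80,80,80]}'
python3 -m creep '{"translation":[[0,10,-10],[0,12,-19],[0,12,-19]],"yaw":[0,0,0],"gripper":[80,80,80]}'
python3 - <<'E'
from station import ctrl
import cv2
c=ctrl.camera("wrist"); a=cv2.resize(c["pixels"],(800,600),interpolation=cv2.INTER_CUBIC)
a=cv2.convertScaleAbs(a,alpha=1.5); cv2.imwrite("pics/w5.png",a[:,:,::-1])
E
```

```text
time_s: 12.73
ee_pos: [0.4817, 0.1087, 0.2514]
eef_rot: [-3.137, -0.004, 0.157]
force: [1.9, -0.1, -0.1]
grip_width: 0.0645
time_s: 12.98
ee_pos: [0.481, 0.1215, 0.2311]
eef_rot: [-3.137, -0.002, 0.159]
force: [0.2, -0.1, -0.5]
grip_width: 0.0646
```

View pics/w5.png

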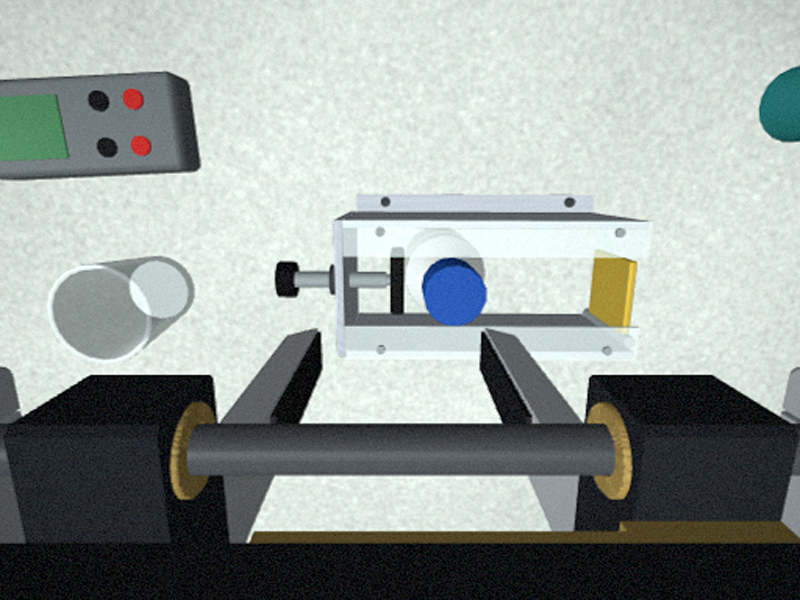

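The wrist view shows the bottle body's edge meeting the pad's face at (404,280) with no visible gap, the gate shut at (615,290), and the beaker and meter undisturbed.

```bash
python3 -c "
from station import ctrl
print(ctrl.hand_in())"
```

```text
the job is handed in; nothing more can be done
None
```

I put the blue-capped bottle in the transport bay and let go of it standing against the buffer. The job was handed in at about 13 s. `hand_in` gives no verdict, so I don't know the score.

- **Run:** I took the bottle by its cap and pushed the gate open with it about 3.5 to 4.5 mm right of the lane's middle. The wrist read about 5 N along any one axis while the gate was loading it. The gate's push vanished once the axis was about 85 mm in. The bottle met the pad at about 127 mm, and I pressed it to about 5 N. I then set it down, which briefly took 5.6 N downward, released it and lifted clear.
- **Last checks:** The bottle is upright, with its cap about 126 mm along the lane and 5 mm right of the middle by the top camera. There is no visible gap to the pad, the gate is shut, and the spare bottle, beaker and meter look undisturbed.
- **What disagreed:** In the last check, casting a ray at cap-top height from the side camera gave 146 mm. That view's blob covers the front of the cap as well as its top, so I relied on the top and wrist views instead.
- **Not measured:** The remaining contact force after release was only judged by eye.

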